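# Expose a test strip: seat the sample dish, then hold the spring shutter at the index

### The arm

A 7-joint arm with a two-finger parallel gripper is mounted at the origin on a cart in front of the work surface, level with it; the furniture and walls round the work are solid. World frame = base frame: x ahead of the robot, y to its left, z up, the work surface at z = 0. Lengths are in m, angles in rad, forces in N, time in s.
With the tool pointing down it reaches from about 0.425 to 0.925 m from the base axis. Payload 6.8 kg.
Tool frame: the origin (TCP) lies at the very end of the fingers, on their centre line; the grasp point (between the pads) lies 19 mm behind it; z points along the fingers, y is the line along which they close (so a half turn about z gives the same grasp; the last joint's range is limited). The gripper opens to 85 mm and grips with 20 to 120 N. Pads are 22 mm wide; open, the fingers measure 114 mm over their backs; the gripper's body (76 mm by 85 mm) begins 54 mm behind the grasp point. The pads swing forward as they close: fully open they stand 13 mm farther back than shut.
Start: joints at [0.611, 0.477, 0.022, 1.555, -0.011, 1.109, -0.083], TCP at [0.508, -0.445, 0.231] pointing down, gripper open.
Joint ranges: [-2.96, 2.96], [-0.34, 2.1], [-1.41, 1.46], [0.24, 2.44], [-1.37, 4.51], [0.17, 1.92], [-2.96, 2.96]. Speed limits (rad/s): [2.39, 2.39, 3.14, 3.14, 3.14, 3.14, 3.14].

### API

Orientations are given as a unit quaternion [w, x, y, z].
In Python, from station import bot gives the robot as it stands. The module is installed in compiled form; this text tells all that it offers.
- The arm moves only by the shell command python3 -m jog 'ROWS' [OPENING] [FORCE]. ROWS is JSON, a list of rows, each a list of 4 numbers: the shift along the tool's x, y, z in cm, then the turn about the tool's z in rad. In form: [[x, y, z, spin], ...]. A call has 1 to 20 rows; each row is the pose to reach, as a shift and turn from the pose commanded when the call began, along the tool's axes at that moment; what a row does not reach only later rows make up. A row lasts 1/12 s, in which the tool goes at most 41.7 mm and 7.16 degrees, less where a joint would pass 70% of its speed; a pose out of reach is approached as far as the arm can. A call with a gripper value outside its range is refused whole. OPENING is the closure, from -1 (fully open) to 1 (shut), set as the call begins (- or left out, the last holds). The fingers move at their own pace and stop on an object; FORCE is the grip in N (left out, the last holds). Time passes only in rows, so rows that repeat a pose let the fingers close. It gives the time, the measured TCP pose, the force, the opening and the grip force at its end, in the units of the state.
- bot.get_obs(): the state, without advancing time (a new reading comes with each control period).
- bot.read_camera(name): name is "scene" or "top" or "wrist"; returns a dict with "pixels" (400x640x3 uint8, red, green, blue), "depth" (400x640 float32, m along the optical axis (not along the pixel's ray), 0 where there is no reading), "fovy" (degrees; the focal length in pixels is half the picture's height over the tangent of half this angle, whatever the lens; pixels are square), "cx", "cy" (the principal point, pixels), "distortion" ([k1, k2, p1, p2, k3] as OpenCV has them; the pictures are not rectified), "pose" (4x4, takes a point from camera to world coordinates). Camera axes: x right, y down, z forward; pixel columns grow to the right and rows downward; lengths in m; the calibration is good to about 2 mm. A picture is of the moment at which its call begins.
- bot.hand_in(): hands the job in; it is judged then, once.
The state is a dict: "t": time; "q": joint angles; "joint_vel": joint speeds; "joint_torque": joint torques, N m; "eef_pos": TCP position; "tool_rot": TCP orientation; "contact_force": force on the tool from outside, world axes, zero at the start; "torque": the same for the moment, N m; "gripper_width": opening from 0.0 (shut) to 1.0 (fully open); "grasp_force": force on a finger pad.
Only numpy, scipy, OpenCV 4.12 (cv2) and the standard library are available. Lean on these libraries where they do the work, as an engineer would, in place of code of your own. Each camera call takes 0.05 s, during which the arm holds its last target. There are 200 camera calls.

### The job

Expose a test strip of the coated chips: gently lift the glass petri dish (squeeze it with no more than about 10 N per finger, and do not drop or press it) onto the window of the exposure unit, so that it sits flat between the four locating pins, and let go of it. Only then draw the unit's spring-return shutter out by its upright black pull tab until the shutter's pointer is level with the index rider on the scale rail, without going well past it, and keep holding it there: the program finishes while still gripping the tab with the shutter at the mark. Leave the rider where it is set and everything else where it stands.

Things in the scene. Friction and masses are not known exactly. Their poses are not given: they have to be found in the camera images.
- dish: Round glass petri dish with small dark chips in it, 66 mm across, 15 mm high, 35 g, standing on the work surface to the right of the unit. Origin: centre of its underside, z up; its yaw means nothing. Grasp across the rim.
- exposure_unit: Fixed bottom-lit exposure unit: grey box 110 (x) x 130 (y) x 50 mm high, dark steel top plate with a flush 46 mm square glass window. Origin: centre of its underside, z up; its -x axis is the direction in which the shutter is drawn (roughly towards the robot). An 8 mm wide scale rail runs out 117 mm from the front face at y = +50 mm, its top 45 mm above the work surface, its end on a foot.
- nest (a point): Centre of the window's upper face, 50 mm above the work surface: where the centre of the dish's underside belongs. Axes as the unit's. Four cone-topped locating pins, 6 mm across and 6 mm high, stand at x, y = +-27.6 mm round it (3 mm of play from each to the dish); between the pins, on the +-x and +-y sides, the top plate is free for the fingers.
- tab (a point): Middle of the top edge of the shutter's pull tab, 63.5 mm above the work surface; moves with the shutter. Axes as the unit's. Tab: upright black plate, 12 mm thick (x), 40 mm wide (y), rising 26 mm above the flat dark blade (upper face 37.5 mm above the work surface), which runs from the tab back into the unit. When shut, the tab's centre is 42 mm before the unit's front face.
- shutter (a joint): How far the shutter is drawn out, m: 0 shut (as at the start), 0.068 the end of its travel; it moves along the unit's -x axis. A spring pulls it shut whenever it is let go: about 3 N at the start of the pull, growing by 0.9 N per 10 mm. The rear edge begins to uncover the window at 0.014.
- pointer_tip (a point): Index edge of the thin steel pointer that is carried by the shutter beside the tab, at the rail's near side (y = +45 mm in the unit's frame), 45 mm above the work surface; level in x with the tab's centre and moving with it.
- rider_tip (a point): Index edge of the rider: a small dark steel clip, 12 mm long, with a brass clamp screw, set on the scale rail 25 to 50 mm further out than the pointer of the shut shutter. It is only a mark, not a stop: the pointer passes beside it. Axes as the unit's. The index edge lies at the middle of its length, 48 mm above the work surface.
- chuck: spare spin-coater chuck: pale metal disc 60 mm across, 22 mm tall on a narrower hub, lying where a dish might lie; leave alone. Origin: centre of its underside.
- meter: hand multimeter, 135 x 68 x 34 mm, lying at the front right corner. Origin: centre of its underside.
- beaker: small glass beaker, 44 mm across, 56 mm tall, in the back right corner. Origin: centre of its underside.
- vial_a: capped sample vial with a black cap, 27 mm across, 59 mm tall, in the back right corner. Origin: centre of its underside.
- vial_b: capped sample vial with a white cap, 23 mm across, 51 mm tall, in the back right corner. Origin: centre of its underside.
- tweezers: fine steel tweezers, 127 mm long, 9 mm high, lying near the front edge, about the middle. Origin: centre of the underside.
- tape: small roll of dark tape, 53 mm across, 19 mm tall, at the front left corner. Origin: centre of its underside.
- pen: pen, 145 mm long, 9 mm thick, lying at the front left. Origin: centre of the underside.
Mind the look-alikes: they are no part of the job. What is shaped like the dish but blue is not meant.

How it is judged:
By the outcome, as a careful person would: the job done as asked, in the order asked, and still so for the second after the job is handed in, while the arm keeps its last pose, push and grip.
It also fails if it takes over 51 s, if anything falls off the work surface, if the arm or the gripper's body presses on something with over 40 N, if the wrist force passes 120 N, or if a joint passes its speed limit or range.

## Working session

There is one attempt and no reset: what is moved stays moved. The work goes in short steps, Python scripts to look and compute and a shell command to move; the robot and the scene stay as the last step left them, time stands still between calls to the robot, and variables do not carry over. Pictures are saved under pics/ and viewed, at most 10 in all, crops included, and the job is handed in when it is done.

```bash
mkdir -p pics
cat > h.py <<'E'
import numpy as np, cv2
from station import bot
def K(c):
    f=200/np.tan(np.radians(c["fovy"])/2); return np.array([[f,0,c["cx"]],[0,f,c["cy"]],[0,0,1.]])
def ray(c,uv):
    n=cv2.undistortPoints(np.array(uv,float).reshape(-1,1,2),K(c),np.array(c["distortion"],float)).reshape(-1,2)
    return np.c_[n,np.ones(len(n))]
def atz(c,uv,z):
    P=np.array(c["pose"]); d=ray(c,uv)@P[:3,:3].T; o=P[:3,3]
    return o+d*((z-o[2])/d[:,2])[:,None]
def dep(c,uv):
    P=np.array(c["pose"]); r=ray(c,uv); z=np.array([c["depth"][int(round(v)),int(round(u))] for u,v in uv])
    return (r*z[:,None])@P[:3,:3].T+P[:3,3]
def proj(c,p):
    P=np.linalg.inv(np.array(c["pose"])); r,_=cv2.Rodrigues(P[:3,:3])
    return cv2.projectPoints(np.array(p,float).reshape(-1,1,3),r,P[:3,3],K(c),np.array(c["distortion"],float))[0].reshape(-1,2)
def snap(n,f):
    c=bot.read_camera(n); cv2.imwrite("pics/"+f+".png",c["pixels"][:,:,::-1]); np.save("pics/"+f+".npy",c,allow_pickle=True); return c
def load(f): return np.load("pics/"+f+".npy",allow_pickle=True).item()
E
python3 - <<'E'
from h import *
for n in("scene","top","wrist"):
    c=snap(n,n+"0"); print(n,c["fovy"],np.round(c["pose"],3).tolist(),(c["depth"]>0).mean())
o=bot.get_obs();print(o)
a,b=[cv2.imread(f"pics/{n}0.png") for n in("scene","top")]
E
```

```text
scene 51.27219267853293 [[-0.737, 0.441, -0.512, 0.956], [0.675, 0.504, -0.539, 0.459], [0.02, -0.743, -0.669, 0.626], [0.0, 0.0, 0.0, 1.0]] 0.99596484375
top 45.42636247584261 [[0.024, -0.993, 0.118, 0.391], [-1.0, -0.022, 0.018, -0.008], [-0.015, -0.118, -0.993, 1.245], [0.0, 0.0, 0.0, 1.0]] 0.99620703125
wrist 61.055974878971746 [[0.752, -0.634, -0.178, 0.552], [-0.659, -0.725, -0.2, -0.393], [-0.002, 0.268, -0.963, 0.373], [0.0, 0.0, 0.0, 1.0]] 0.995953125
{'t': 0.15, 'q': array([ 0.61091905,  0.47764637,  0.02236042,  1.55622021, -0.01151364,
        1.10928948, -0.08309025]), 'joint_vel': array([-0.00155475, -0.00298433,  0.00028451, -0.00417311, -0.00086405,
       -0.00021806, -0.00025267]), 'joint_torque': array([ 2.16851819e-03, -5.96923900e+01,  1.60988308e+00, -2.81491452e+01,
        1.25520711e-02,  6.62214661e-03, -4.37663039e-05]), 'eef_pos': array([ 0.50755452, -0.44429389,  0.23052682]), 'tool_rot': array([-6.32268190e-04,  9.10669820e-01,  4.13134317e-01, -3.39362799e-04]), 'contact_force': array([-0.81858465,  0.44014003, -0.79041695]), 'torque': array([0.04123815, 0.03276639, 0.02112826]), 'grasp_force': 0.0, 'gripper_width': 1.0007737939888395}
```

View pics/top0.png

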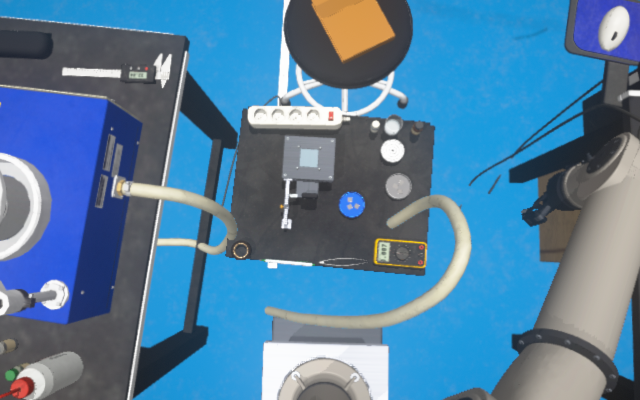

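View pics/scene0.png

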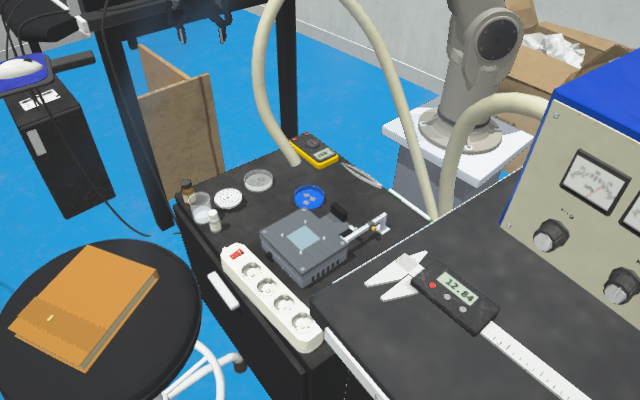

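Top view: the glass dish is at about (398,186), the chuck at (392,151) and the blue decoy at (351,205). The unit's window is at (309,158), its tab at about (308,200), and the rail at x≈287, y 180–228. A hose arcs over the front right. The scene view agrees: dish at (258,180), window at (303,236).

Run:
```python
from h import *
c=load("top0"); s=load("scene0")
print("hose top",np.round(dep(c,[(392,221),(410,208),(435,198),(458,215),(466,250),(445,290),(400,315),(350,322),(300,315),(272,311),(230,225),(200,200),(160,190)]),3).tolist())
print("dish,chuck,win,table", np.round(dep(c,[(398,186),(392,151),(309,158),(340,230),(308,200)]),3).tolist())
print("scene", np.round(dep(s,[(258,180),(228,198),(303,236),(309,195)]),3).tolist())
print("scene hose", np.round(dep(s,[(293,158),(260,60),(330,15),(380,80),(420,170),(435,210)]),3).tolist())
w=load("wrist0"); print([np.round(proj(w,p),0).tolist() for p in dep(c,[(398,186),(309,158)])])
# rectified height-crop: resample top crop x4
im=c["pixels"][100:280,220:440,::-1]; a=cv2.resize(im,None,fx=3.6,fy=3.3,interpolation=cv2.INTER_CUBIC)
cv2.imwrite("pics/topcrop.png",cv2.resize(im,(792,594),interpolation=cv2.INTER_CUBIC))
```

```text
hose top [[0.465, -0.16, 0.046], [0.493, -0.193, 0.117], [0.502, -0.223, 0.254], [0.46, -0.242, 0.362], [0.395, -0.241, 0.416], [0.326, -0.206, 0.411], [0.272, -0.14, 0.336], [0.235, -0.054, 0.18], [0.209, 0.073, -0.097], [0.189, 0.177, -0.32], [0.439, 0.218, 0.181], [0.477, 0.24, 0.357], [0.489, 0.302, 0.4]]
dish,chuck,win,table [[0.56, -0.18, 0.003], [0.651, -0.163, 0.013], [0.621, 0.053, 0.047], [0.442, -0.031, -0.0], [0.519, 0.055, -0.006]]
scene [[0.553, -0.187, 0.002], [0.647, -0.165, 0.016], [0.617, 0.052, 0.05], [0.498, -0.068, 0.003]]
scene hose [[0.469, -0.157, 0.042], [0.495, -0.225, 0.267], [-0.895, -1.469, -0.238], [-0.776, -0.919, -0.441], [0.216, 0.031, -0.012], [0.199, 0.091, -0.119]]
[[[184.0, -66.0]], [[79.0, -255.0]]]
```

View pics/wrist0.png

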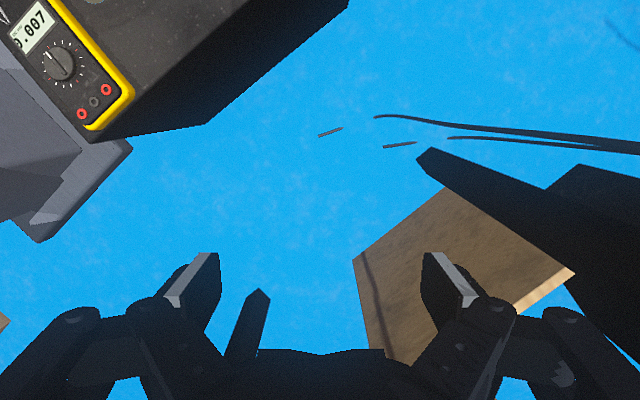

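View pics/topcrop.png

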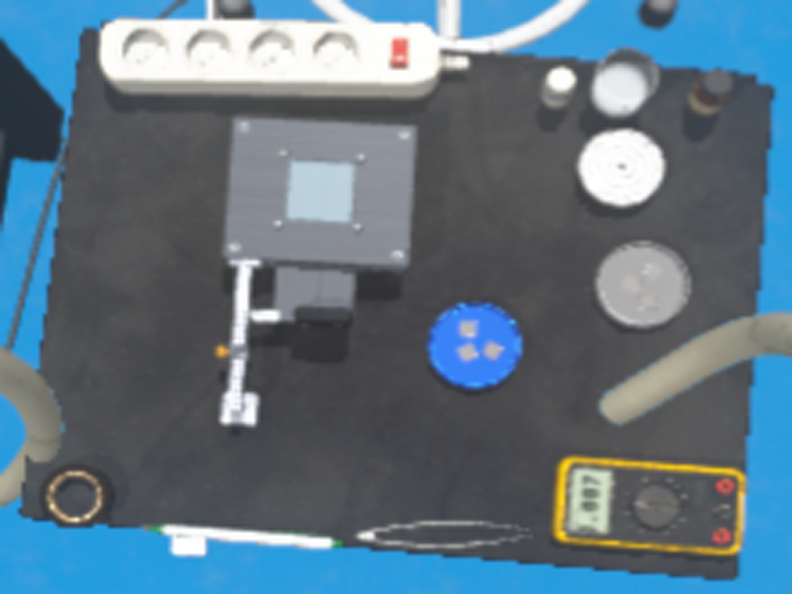

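The wrist view (0) shows only floor and the meter. The crop shows the dish at (643,284), the pins round the window at about (320,190), the tab at (322,310) and the rider with its brass screw at (232,350). I'll go round behind the hose, whose end reaches x≈0.50, to look at the dish from above.

```bash
python3 -m jog '[[4,2,-1,0.1],[8,4,-1,0.2],[11,5,-1,0.3],[13,3,-1,0.4],[16,0.5,-1,0.5],[19,-2,-1,0.6],[22,-4.7,-1,0.7],[25,-7.3,-1,0.8],[25.7,-7.9,-1,0.85],[25.7,-7.9,-1,0.85],[25.7,-7.9,-1,0.85]]' -1 20
python3 - <<'E'
from h import *
c=snap("wrist","wrist1");o=bot.get_obs();print(o["t"],o["eef_pos"],o["tool_rot"],o["q"])
print(proj(c,[[.557,-.184,0],[.62,.053,.05]]))
E
```

```text
t: 1.07
eef_pos: [0.6177, -0.1987, 0.2412]
tool_rot: [0.0, 1.0, 0.002, -0.0]
contact_force: [-0.3, -0.8, 0.4]
gripper_width: 1.0
grasp_force: 0.0
1.1167 [ 0.61743749 -0.20053646  0.24124027] [ 5.63810644e-04  9.99999232e-01  1.08929895e-03 -1.76780649e-04] [ 0.10572414  0.42726831  0.15315045  1.61873284 -0.06963002  1.10106249
 -1.29176173]
[[308.43630844 216.76269807]
 [ 77.80081297 172.77804789]]
```

View pics/wrist1.png

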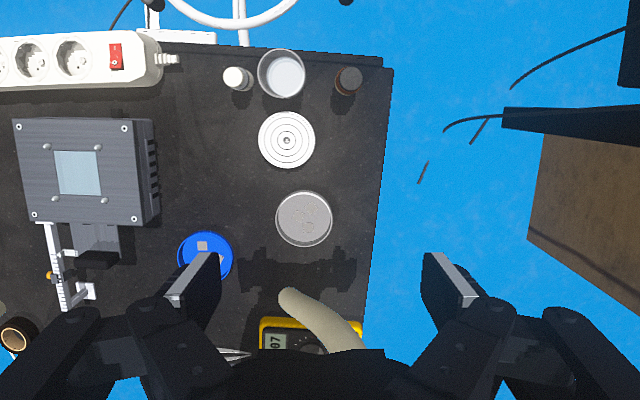

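The wrist view shows the dish centred at about (304,218), the chuck at (287,140), the unit's window at (78,172) and the rail with rider at about (50,275). For a second vantage I'll move towards the unit.

```bash
python3 -m jog '[[0,-4,0,0],[0,-8,0,0],[0,-12,0,0],[0,-16,0,0],[0,-17,0,0],[0,-17,0,0],[0,-17,0,0]]'
python3 - <<'E'
from h import *
c=snap("wrist","wrist2");o=bot.get_obs();print(o["t"],o["eef_pos"])
d=proj(c,[[.557,-.184,0]])[0];print(d)
im=c["pixels"][120:320,140:340,::-1]
A=cv2.resize(im,(600,600),interpolation=cv2.INTER_CUBIC)
cv2.imwrite("pics/w2crop.png",A)
for f in("wrist1","wrist2"):
    c=load(f); g=cv2.cvtColor(c["pixels"],cv2.COLOR_RGB2GRAY); d=proj(c,[[.557,-.184,0.0]])[0]
    x0,y0=(d-45).astype(int); s=cv2.resize(g[y0:y0+90,x0:x0+90],None,fx=4,fy=4,interpolation=cv2.INTER_CUBIC)
    h=cv2.HoughCircles(s,cv2.HOUGH_GRADIENT,1.5,40,param1=120,param2=30,minRadius=90,maxRadius=140)
    print(f,None if h is None else [(x0+a/4,y0+b/4,r/4) for a,b,r in h[0][:3]])
E
```

```text
t: 1.7
eef_pos: [0.6176, -0.0311, 0.2412]
tool_rot: [0.001, 1.0, 0.001, -0.0]
contact_force: [-1.2, -0.6, -0.1]
gripper_width: 1.0
grasp_force: 0.0
1.75 [ 0.61757489 -0.03236217  0.24124462]
[448.01263985 216.72131223]
wrist1 [(np.float64(303.6875), np.float64(218.8125), np.float32(27.0375))]
wrist2 [(np.float64(447.4375), np.float64(219.1875), np.float32(27.3)), (np.float64(439.1875), np.float64(212.0625), np.float32(31.4625))]
```

View pics/w2crop.png

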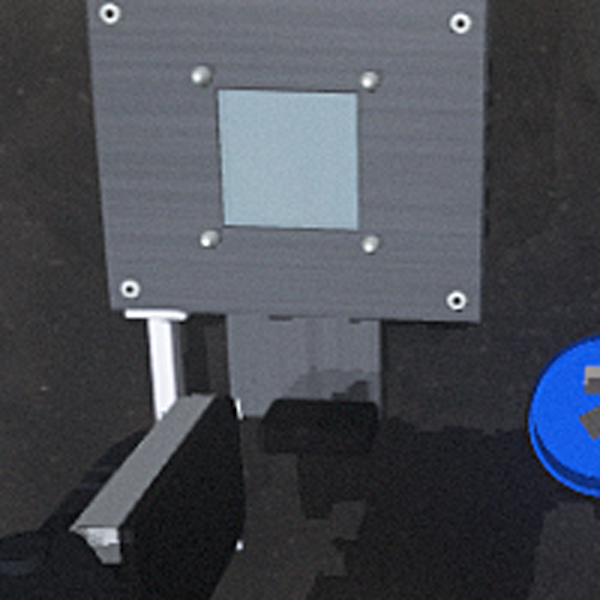

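Crop (offset 140,120; scale 3): window corners are at (220,90), (357,93), (356,229) and (224,225); pin tops at (202,75), (370,79), (370,243) and (210,239); tab top edge between about (265,405) and (380,405). The finger hides the pointer.

```bash
cat >> h.py <<'E'
def tri(obs):
    A=np.zeros((3,3));b=np.zeros(3)
    for c,uv in obs:
        P=np.array(c["pose"]); d=ray(c,[uv])[0]@P[:3,:3].T; d/=np.linalg.norm(d); M=np.eye(3)-np.outer(d,d); A+=M; b+=M@P[:3,3]
    return np.linalg.solve(A,b)
def window(c,near):
    h=cv2.cvtColor(c["pixels"],cv2.COLOR_RGB2HSV); m=cv2.inRange(h,(85,25,110),(110,120,220)); u,v=map(int,near)
    n,l,st,ce=cv2.connectedComponentsWithStats(m); k=l[v,u]; ct=cv2.findContours((l==k).astype(np.uint8),0,2)[0][0]
    return cv2.minAreaRect(ct),ce[k]
E
python3 - <<'E'
from h import *
w1,w2,t=load("wrist1"),load("wrist2"),load("top0")
q=[]
for c,n in((w1,(78,172)),(w2,(236,173)),(t,(309,158))):
    r,ce=window(c,n); q.append((c,ce)); print(r,ce,atz(c,[ce],.05))
print("tri w12",tri(q[:2]),"all",tri(q))
p=np.array([(202,75),(370,79),(370,243),(210,239)])/3+[140,120]
a=atz(w2,p,.056); print("pins",np.round(a,4).tolist(),a.mean(0),np.linalg.norm(a-np.roll(a,1,0),axis=1))
cr=np.array([(220,90),(357,93),(356,229),(224,225)])/3+[140,120]
b=atz(w2,cr,.05); print("win",b.mean(0),np.linalg.norm(b-np.roll(b,1,0),axis=1))
for z in(a,b):
    e=(z[1]-z[0]+z[2]-z[3]); f=(z[0]-z[3]+z[1]-z[2]); print("yaw via -y",np.degrees(np.arctan2(e[0],-e[1])),"via x",np.degrees(np.arctan2(f[1],f[0])))
D=[(w1,(303.7,218.8)),(w2,(447.4,219.2))]
print("dish tri",tri(D)," at .015",atz(w1,[D[0][1]],.015),atz(w2,[D[1][1]],.015), "r",27*.36/339)
s=load("scene0");print("scene dish@.008",atz(s,[(258,180)],.008),"top",atz(t,[(398.5,186)],.008))
print("tab", np.round(dep(w2,np.array([(320,412),(270,412),(375,412)])/3+[140,120]),4).tolist())
E
```

```text
((79.66641235351562, 190.4144287109375), (125.43131256103516, 116.832763671875), 83.82982635498047) [ 78.83569673 185.56343354] [[0.60641029 0.05439754 0.05      ]]
((235.5, 179.5), (93.0, 129.0), 90.0) [236.88602654 181.54508197] [[0.61114346 0.05386772 0.05      ]]
((308.0, 157.0), (22.0, 22.0), -0.0) [308.16145833 157.93489583] [[0.62055277 0.05461469 0.05      ]]
tri w12 [0.60885824 0.05383975 0.05033797] all [0.6134064  0.05114229 0.05969518]
pins [[0.6487, 0.0789, 0.056], [0.6472, 0.0245, 0.056], [0.5924, 0.0269, 0.056], [0.5938, 0.0809, 0.056]] [0.62054069 0.0528311  0.056     ] [0.0549523  0.05442215 0.05480235 0.05406159]
win [0.61944432 0.05389424 0.05      ] [0.0460615  0.04534016 0.04630246 0.04522826]
yaw via -y -1.520023352831877 via x -2.2709573671809924
yaw via -y -1.6196573917438972 via x -3.0069063111206953
dish tri [ 0.55810217 -0.17891751  0.01158131]  at .015 [[ 0.55954451 -0.17909639  0.015     ]] [[ 0.55900307 -0.17758395  0.015     ]] r 0.02867256637168141
scene dish@.008 [[ 0.55636961 -0.1806464   0.008     ]] top [[ 0.55944636 -0.18093002  0.008     ]]
tab [[0.5273, 0.0491, 0.0493], [0.5278, 0.0668, 0.0506], [0.5245, 0.0303, 0.0432]]
```

```bash
python3 - <<'E'
from h import *
w=load("wrist1"); T=np.array([.6174,-.2005,.2412])
print("tips rel TCP",np.round(dep(w,[(214,257),(430,257),(205,275),(440,270),(218,290),(426,290)])-T,4).tolist())
print("TCP px",proj(w,[T,T+[0,0,.0065],T+[.033,0,0]]))
for y in (-.179-.145,):
  pass
E
python3 -m jog '[[-1.5,3.7,0,-0.1],[-3,7.4,0,-0.2],[-4.5,11,0,-0.3],[-5.9,14.7,0,-0.35],[-5.9,14.7,4,-0.35],[-5.9,14.7,8,-0.35],[-5.9,14.7,11,-0.35],[-5.9,14.7,12,-0.35],[-5.9,14.7,12,-0.35]]'
python3 - <<'E'
from h import *
c=snap("wrist","wrist3");o=bot.get_obs();print(o["t"],o["eef_pos"],o["tool_rot"],o["contact_force"],o["q"])
print(proj(c,[[.5585,-.179,.015]]))
E
```

```text
tips rel TCP [[0.0091, 0.0454, 0.0178], [0.0114, -0.0404, 0.0217], [0.0074, 0.0453, 0.0297], [0.0112, -0.0408, 0.0324], [-0.0059, 0.045, 0.0178], [-0.0038, -0.0406, 0.0207]]
TCP px [[325.65366492 259.20873384]
 [325.86610798 265.65812155]
 [326.30697872 189.37892173]]
t: 2.5
eef_pos: [0.5562, -0.1784, 0.1187]
tool_rot: [-0.001, 0.985, 0.173, -0.003]
contact_force: [0.1, 0.6, 1.1]
gripper_width: 1.0
grasp_force: 0.0
2.55 [ 0.55797121 -0.17822413  0.1209854 ] [ 8.19476666e-05  9.84795174e-01  1.73716891e-01 -9.49146098e-04] [ 1.36338307 -0.45496962  0.73712695] [ 0.14312747  0.45893304  0.07639135  1.87456749 -0.04543342  0.81146421
 -0.97860432]
[[323.51845259 195.42652002]]
```

View pics/wrist3.png

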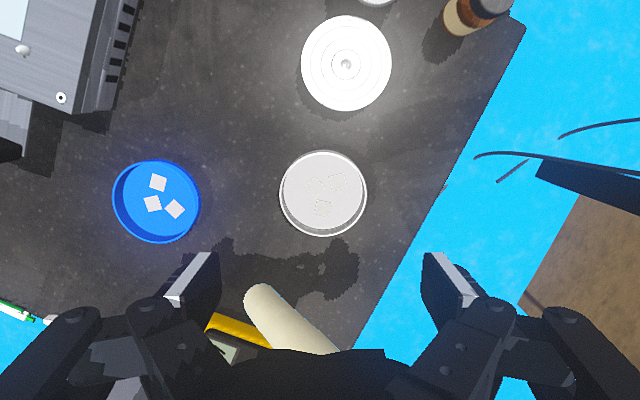

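The dish is at (323,194), as predicted, with the hose end at (275,300) clear of the fingers. Descending.

```bash
python3 -m jog '[[0,0,3,0],[0,0,6,0],[0,0,8,0],[0,0,10,0],[0,0,11,0],[0,0,11.8,0],[0,0,12.3,0],[0,0,12.3,0],[0,0,12.3,0]]'
python3 -m jog '[[0,0,0,0],[0,0,0,0],[0,0,0,0],[0,0,0,0],[0,0,0,0]]' -0.65 20
```

```text
t: 3.3
eef_pos: [0.5596, -0.1766, -0.0007]
tool_rot: [0.0, 0.985, 0.175, 0.001]
contact_force: [-0.8, -0.0, 0.6]
gripper_width: 0.999
grasp_force: 0.0
t: 3.72
eef_pos: [0.5588, -0.1763, -0.0015]
tool_rot: [0.0, 0.985, 0.175, 0.0]
contact_force: [0.7, -0.1, 0.4]
gripper_width: 0.825
grasp_force: 0.0
```

```bash
python3 -m jog '[[0,0,0,0],[0,0,0,0],[0,0,0,0]]' -0.59
python3 -m jog '[[0,0,0,0],[0,0,0,0],[0,0,0,0]]' -0.57;python3 -m jog '[[0,0,0,0],[0,0,0,0],[0,0,0,0]]' -0.55
```

```text
t: 3.97
eef_pos: [0.5588, -0.1764, -0.0017]
tool_rot: [0.0, 0.985, 0.175, 0.0]
contact_force: [0.3, -0.0, -0.0]
gripper_width: 0.794
grasp_force: 0.2
t: 4.22
eef_pos: [0.5587, -0.1763, -0.0017]
tool_rot: [0.0, 0.985, 0.175, -0.0]
contact_force: [-0.1, 0.9, 0.6]
gripper_width: 0.785
grasp_force: 0.2
t: 4.47
eef_pos: [0.5587, -0.1763, -0.0017]
tool_rot: [-0.0, 0.985, 0.175, 0.0]
contact_force: [0.1, -1.5, 0.5]
gripper_width: 0.781
grasp_force: 0.2
```

```bash
python3 -m jog '[[0,0,0,0],[0,0,0,0],[0,0,0,0]]' -0.535
python3 -m jog '[[0,0,0,0],[0,0,0,0],[0,0,0,0]]' -0.52
```

```text
t: 4.72
eef_pos: [0.5587, -0.1763, -0.0017]
tool_rot: [0.0, 0.985, 0.175, 0.0]
contact_force: [-0.0, -1.1, 1.4]
gripper_width: 0.766
grasp_force: 0.2
t: 4.97
eef_pos: [0.5587, -0.1763, -0.0016]
tool_rot: [-0.0, 0.985, 0.175, -0.0]
contact_force: [-0.8, -0.2, 1.9]
gripper_width: 0.763
grasp_force: 4.9
```

```bash
python3 -m jog '[[0,0,-0.5,0],[0,0,-1,0],[0,0,-2,0],[0,0,-4,0],[0,0,-6,0],[0,0,-8,0],[0,0,-10,0],[0,0,-12,0],[0,0,-12.5,0],[0,0,-12.5,0]]'
python3 - <<'E'
from h import *
o=bot.get_obs();print(o["t"],o["eef_pos"],o["tool_rot"],o["contact_force"])
T=o["eef_pos"]; n=np.array([.620,.0535]); az=2*np.arctan2(o["tool_rot"][2],o["tool_rot"][1]); ex=np.array([np.cos(az),np.sin(az)]); ey=np.array([ex[1],-ex[0]])
d=n-T[:2]; print("az",np.degrees(az),"to nest cm",100*d@ex,100*d@ey,"spin",az+np.radians(2))
E
```

```text
t: 5.8
eef_pos: [0.56, -0.1766, 0.1256]
tool_rot: [0.001, 0.985, 0.175, 0.002]
contact_force: [-0.3, -0.4, 0.3]
gripper_width: 0.764
grasp_force: 4.8
5.8 [ 0.55999526 -0.17659278  0.12557715] [7.54906703e-04 9.84578295e-01 1.74931811e-01 1.96804356e-03] [-0.33513969 -0.44179381  0.25104556]
az 20.149425195254103 to nest cm 13.5592277434306 -19.534069990279644 spin 0.386580397081372
```

```bash
python3 -m jog '[[0.8,-1.1,0,0.02],[2.4,-3.5,0,0.07],[4.3,-6.2,0,0.12],[6.2,-9,0,0.17],[8.1,-11.8,0,0.23],[10,-14.5,0,0.28],[11.8,-17.1,0,0.33],[13,-18.8,0,0.37],[13.5,-19.5,0,0.387],[13.5,-19.5,0,0.387],[13.5,-19.5,0,0.387],[13.5,-19.5,0,0.387]]'
python3 - <<'E'
from h import *
c=snap("wrist","wrist4");o=bot.get_obs();print(o["t"],o["eef_pos"],o["tool_rot"])
T=o["eef_pos"]; print("dish rim expected",proj(c,[T+[0,0,.018],T+[.033,0,.018],T+[-.033,0,.018],T+[0,.033,.018],T+[0,-.033,.018]]))
print("pins",proj(c,[[.6487,.0789,.056],[.6472,.0245,.056],[.5924,.0269,.056],[.5938,.0809,.056]]))
E
```

```text
t: 6.8
eef_pos: [0.6175, 0.0516, 0.1225]
tool_rot: [0.001, 1.0, -0.018, -0.001]
contact_force: [-0.2, -0.1, -1.2]
gripper_width: 0.764
grasp_force: 4.8
6.85 [0.61771611 0.05124496 0.12280762] [ 5.59864063e-04  9.99827955e-01 -1.85337415e-02 -4.96743425e-04]
dish rim expected [[322.72829474 277.62255443]
 [319.71192616 199.65132774]
 [325.33469517 344.85123914]
 [242.18491328 280.02412764]
 [403.59483318 274.6347793 ]]
pins [[275.72203394 167.5133129 ]
 [362.99960929 166.72763674]
 [359.598523   248.00915966]
 [278.6999282  248.82626394]]
```

View pics/wrist4.png

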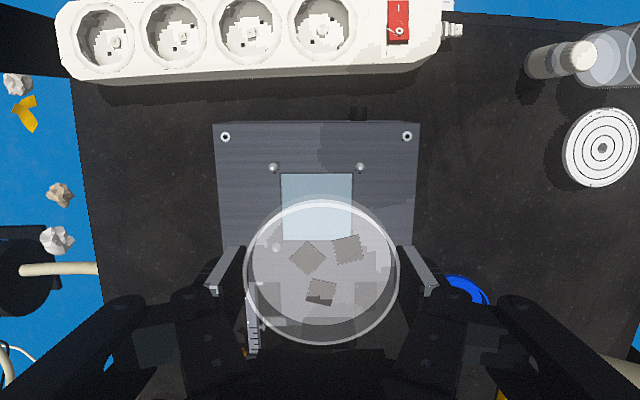

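The held dish rim spans (244–399, 199–346), so its centre is within 1 mm of the TCP. The back pins appear at (272,168) and (361,168), so I correct by about +2 mm in x and +2.7 mm in y and lower it.

```bash
python3 -m jog '[[0.2,-0.27,0,0],[0.2,-0.27,1,0],[0.2,-0.27,2.5,0],[0.2,-0.27,4,0],[0.2,-0.27,5,0],[0.2,-0.27,5.7,0],[0.2,-0.27,6.2,0],[0.2,-0.27,6.6,0],[0.2,-0.27,6.9,0],[0.2,-0.27,6.9,0],[0.2,-0.27,6.9,0]]'
python3 -m jog '[[0,0,0.1,0],[0,0,0.2,0],[0,0,0.3,0],[0,0,0.3,0],[0,0,0.3,0]]'
```

```text
t: 7.77
eef_pos: [0.6206, 0.056, 0.0546]
tool_rot: [-0.0, 1.0, -0.018, 0.0]
contact_force: [0.1, -0.7, -0.1]
gripper_width: 0.764
grasp_force: 4.8
t: 8.18
eef_pos: [0.6204, 0.0559, 0.0513]
tool_rot: [0.0, 1.0, -0.018, 0.0]
contact_force: [0.1, -0.2, 0.0]
gripper_width: 0.756
grasp_force: 4.8
```

Run:
```python
from h import *
c=snap("wrist","wrist5");s=snap("scene","scene5");o=bot.get_obs();print(o["t"],o["eef_pos"],o["tool_rot"],o["gripper_width"],o["grasp_force"])
T=o["eef_pos"]; T[2]=.0500;print("rim expected",proj(c,[T+[0,0,.016],T+[.033,0,.016],T+[-.033,0,.016],T+[0,.033,.016],T+[0,-.033,.016]]).round(1).tolist())
print("scene win",proj(s,[[.62,.0535,.05]]),"pins",proj(c,[[.6487,.0789,.056],[.6472,.0245,.056],[.5924,.0269,.056],[.5938,.0809,.056]]).round(1).tolist())
a=cv2.resize(c["pixels"][150:400,190:460],(540,500),interpolation=cv2.INTER_CUBIC)
b=cv2.resize(s["pixels"][180:300,240:400][:, :130],(260,240),interpolation=cv2.INTER_CUBIC)
im=np.zeros((500,800,3),np.uint8); im[:,:540]=a; im[:240,540:]=b
cv2.imwrite("pics/v9.png",im[:,:,::-1])
```

```text
8.2833 [0.62036866 0.0559074  0.05133338] [ 1.25571455e-05  9.99844721e-01 -1.76219801e-02  2.17140575e-05] 0.7575351924532293 4.7832877946757435
rim expected [[322.0, 273.7], [319.1, 197.5], [324.5, 339.8], [243.5, 276.0], [400.9, 270.9]]
scene win [[302.37656892 237.42485094]] pins [[265.4, 203.8], [393.8, 202.8], [385.6, 314.7], [270.8, 315.8]]
```

View pics/v9.png

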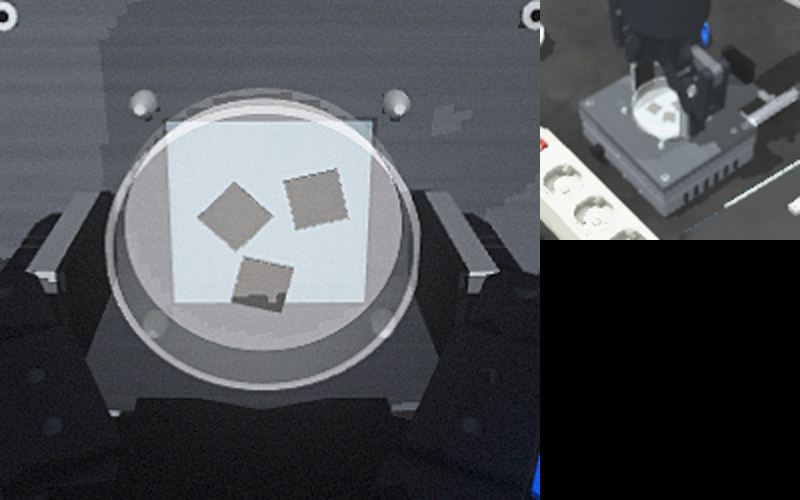

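The dish rim spans crop (106–420, 88–388). The pins are at (145,103), (396,102), (154,323) and (384,323), and the window corners at (167,121), (372,121), (364,303) and (174,303). All four pins lie outside the base, and the dish sits about 1 mm too far to the left (+y).

Run:
```python
from h import *
c=load("wrist5"); P=lambda l:np.array(l)/2+[190,150]
a=atz(c,P([(145,103),(396,102),(384,323),(154,323)]),.056);print("pins",a.mean(0),np.linalg.norm(a-np.roll(a,1,0),axis=1))
a=atz(c,P([(167,121),(372,121),(364,303),(174,303)]),.05);print("win",a.mean(0),np.linalg.norm(a-np.roll(a,1,0),axis=1))
for z in(.052,.053):
  a=atz(c,P([(128,225),(402,225),(265,350)]),z); print("disc",a.round(4).tolist())
for z in(.066,.068):
  a=atz(c,P([(106,235),(420,235),(263,388),(263,88)]),z); print("rim",a.round(4).tolist())
```

```text
pins [0.62206134 0.05453841 0.056     ] [0.05360103 0.05306284 0.0538489  0.05389107]
win [0.61987276 0.05464921 0.05      ] [0.04613261 0.04554496 0.04615395 0.04594625]
disc [[0.6197, 0.0871, 0.052], [0.6174, 0.0242, 0.052], [0.585, 0.0568, 0.052]]
disc [[0.6202, 0.0869, 0.053], [0.6179, 0.0244, 0.053], [0.5857, 0.0568, 0.053]]
rim [[0.6243, 0.0887, 0.066], [0.622, 0.0234, 0.066], [0.5851, 0.0573, 0.066], [0.6547, 0.0549, 0.066]]
rim [[0.6253, 0.0882, 0.068], [0.623, 0.0238, 0.068], [0.5868, 0.0573, 0.068], [0.6553, 0.0549, 0.068]]
```

```bash
python3 -m jog '[[0.05,0.05,0,0],[0.12,0.12,0,0],[0.12,0.12,0.05,0],[0.12,0.12,0.1,0],[0.12,0.12,0.15,0],[0.12,0.12,0.15,0],[0.12,0.12,0.15,0]]'
python3 -m jog '[[0,0,0.05,0],[0,0,0.1,0],[0,0,0.1,0],[0,0,0.1,0]]'
```

```text
t: 8.87
eef_pos: [0.6215, 0.0547, 0.0497]
tool_rot: [0.0, 1.0, -0.018, -0.0]
contact_force: [-0.6, 0.7, -0.5]
gripper_width: 0.764
grasp_force: 4.8
t: 9.2
eef_pos: [0.6215, 0.0547, 0.0487]
tool_rot: [0.0, 1.0, -0.018, -0.0]
contact_force: [-0.3, 0.1, -1.3]
gripper_width: 0.756
grasp_force: 4.8
```

```bash
python3 -m jog '[[0,0,0.03,0],[0,0,0.03,0],[0,0,0.03,0]]'
python3 -m jog '[[0,0,0,0],[0,0,0,0],[0,0,0,0]]' -0.54
python3 -m jog '[[0,0,0,0],[0,0,0,0],[0,0,0,0]]' -0.57
python3 -m jog '[[0,0,0,0],[0,0,0,0],[0,0,0,0],[0,0,0,0]]' -0.75
```

```text
t: 9.45
eef_pos: [0.6215, 0.0547, 0.0485]
tool_rot: [0.0, 1.0, -0.018, 0.0]
contact_force: [0.0, -0.0, -0.5]
gripper_width: 0.763
grasp_force: 4.8
t: 9.7
eef_pos: [0.6216, 0.0547, 0.0486]
tool_rot: [-0.0, 1.0, -0.018, 0.0]
contact_force: [-0.1, -0.0, -0.9]
gripper_width: 0.773
grasp_force: 0.0
t: 9.95
eef_pos: [0.6215, 0.0546, 0.0485]
tool_rot: [0.0, 1.0, -0.018, 0.0]
contact_force: [-0.5, 0.1, 0.1]
gripper_width: 0.784
grasp_force: 0.0
t: 10.28
eef_pos: [0.6215, 0.0547, 0.0485]
tool_rot: [-0.0, 1.0, -0.018, 0.0]
contact_force: [0.2, 0.5, 0.8]
gripper_width: 0.873
grasp_force: 0.0
```

Released. Now lift, move over the tab and turn the fingers so they close along x.

```bash
python3 -m jog '[[0,0,-1,0],[0,0,-3,0],[0,0,-6,0],[-2,0,-6,-0.12],[-4,0,-6,-0.24],[-6,0,-6,-0.36],[-8,0,-6,-0.48],[-9.75,0,-6,-0.6],[-9.75,0,-6,-0.72],[-9.75,0,-6,-0.84],[-9.75,0,-6,-0.96],[-9.75,0,-6,-1.08],[-9.75,0,-6,-1.2],[-9.75,0,-6,-1.32],[-9.75,0,-6,-1.44],[-9.75,0,-6,-1.571],[-9.75,0,-6,-1.571],[-9.75,0,-6,-1.571],[-9.75,0,-6,-1.571]]'
python3 - <<'E'
from h import *
c=snap("wrist","wrist6");s=snap("scene","scene6");t=snap("top","top6")
print(proj(c,[[.5241,.058,.0635],[.5257,.103,.045],[.49,.1055,.048]]).round(1).tolist())
a=cv2.resize(c["pixels"][60:320,170:470],(600,520),interpolation=cv2.INTER_CUBIC)
b=cv2.resize(s["pixels"][195:275,255:335],(200,200),interpolation=cv2.INTER_CUBIC)
d=cv2.resize(s["pixels"][190:270,320:400],(200,200),interpolation=cv2.INTER_CUBIC)
im=np.zeros((520,800,3),np.uint8); im[:,:600]=a; im[:200,600:]=b; im[210:410,600:]=d
cv2.imwrite("pics/v10.png",im[:,:,::-1])
E
```

```text
t: 11.87
eef_pos: [0.5242, 0.058, 0.1089]
tool_rot: [0.0, 0.721, 0.693, 0.0]
contact_force: [-0.1, 0.3, 0.0]
gripper_width: 0.876
grasp_force: 0.0
[[320.7, 225.8], [320.4, 145.1], [260.5, 143.9]]
```

View pics/v10.png

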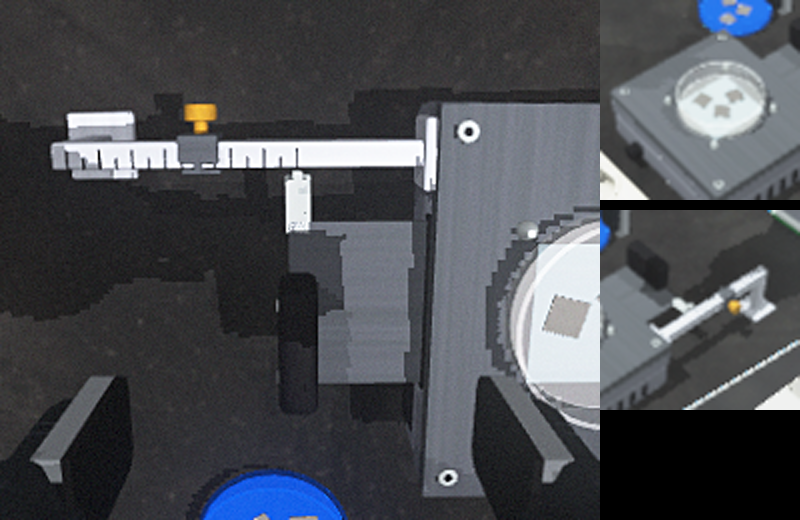

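The crop shows the tab top at u 278–318, the pointer tip at (298,171) and the rider body at u 178–218 (index at about (198,170)). In the scene inset the dish lies flat between the pins.

```bash
cat >> h.py <<'E'
A=np.radians(-2); O=np.array([.621,.0546,0]); R=np.array([[np.cos(A),-np.sin(A),0],[np.sin(A),np.cos(A),0],[0,0,1]])
def U(p): return (np.array(p)-O)@R          # world -> unit
def W(p): return np.array(p)@R.T+O
def prof(c,y,z,xs):  # grey profile along unit x at given y,z
    g=cv2.cvtColor(c["pixels"],cv2.COLOR_RGB2GRAY).astype(np.float32); r=[]
    for yy in y:
        p=proj(c,W(np.c_[xs,np.full(len(xs),yy),np.full(len(xs),z)])).astype(np.float32)
        r.append(cv2.remap(g,p[:,0],p[:,1],cv2.INTER_LINEAR).ravel())
    return np.median(r,0)
def run(m,xs):  # longest run
    b=(0,0);s=None
    for i,v in enumerate(list(m)+[False]):
        if v and s is None:s=i
        if not v and s is not None:
            if i-s>b[1]-b[0]:b=(s,i)
            s=None
    return xs[b[0]],xs[b[1]-1],(xs[b[0]]+xs[b[1]-1])/2
def meas(c):
    xs=np.arange(-.170,-.078,.0002)
    rp=prof(c,[.045+.003,.05,.052],.048,xs); pp=prof(c,[.032,.035,.038],.045,xs)
    return {"rider":np.round(run(rp<110,xs),4),"ptr":np.round(run(pp>150,xs),4)}
E
python3 - <<'E'
from h import *
c=load("wrist6"); q=lambda l:np.array(l)/2+[170,60]
print("ptr",U(atz(c,q([(298,171)]),.045)),"rider",U(atz(c,q([(198,170)]),.048)),"tab",U(atz(c,q([(278,343),(318,343)]),.0635)),"face",U(atz(c,q([(436,200)]),.05)))
print("bolt heads",U(atz(c,q([(468,131),(447,477)]),.05)))
print("rail end/pad",U(atz(c,q([(52,155),(424,152)]),.045)))
print(meas(c)); print(meas(load("wrist1")))
for f in("top6","scene6"):
  print(f,proj(load(f),W([[-.097,.045,.045]])))
# pointer/rider height from two views: wrist1 brass etc
w=load("wrist1"); 
h=[];
for x in (c,w):
  m=cv2.inRange(cv2.cvtColor(x["pixels"],cv2.COLOR_RGB2HSV),(12,150,90),(28,255,255)); p=proj(x,W([[-.13,.06,.05]]))[0]
  n,l,s,ce=cv2.connectedComponentsWithStats(m); k=1+np.argmin(np.linalg.norm(ce[1:]-p,axis=1)); h.append((x,ce[k])); print(p,ce[k],s[k,4])
print("brass tri",U(tri(h)))
E
```

```text
ptr [[-0.097787    0.04481797  0.045     ]] rider [[-0.12762023  0.04562475  0.048     ]] tab [[-0.10385373 -0.00353491  0.0635    ]
 [-0.09204958 -0.00358046  0.0635    ]] face [[-0.05652486  0.03665589  0.05      ]]
bolt heads [[-0.04803956  0.05696947  0.05      ]
 [-0.04793748 -0.05740704  0.05      ]]
rail end/pad [[-0.17241245  0.05024757  0.045     ]
 [-0.05982021  0.05044009  0.045     ]]
{'rider': array([-0.1302, -0.1284, -0.1293]), 'ptr': array([-0.1018, -0.0944, -0.0981])}
{'rider': array([-0.1222, -0.121 , -0.1216]), 'ptr': array([-0.0922, -0.0906, -0.0914])}
top6 [[288.11645435 194.81609147]]
scene6 [[356.48855708 229.41006995]]
[263.39770349 120.62842655] [269.49152542 117.59887006] 177
[ 45.75310263 280.96754474] [ 48.21212121 274.42424242] 33
brass tri [-0.12666408  0.06182985  0.04226676]
```

The pull needed is about 29.8 mm. Pre-close to about 35 mm and descend over the tab.

```bash
python3 -m jog '[[-0.3,-0.1,0,0],[-0.3,-0.1,0,0],[-0.3,-0.1,0,0],[-0.3,-0.1,0,0],[-0.3,-0.1,0,0],[-0.3,-0.1,2,0],[-0.3,-0.1,4,0],[-0.3,-0.1,5,0],[-0.3,-0.1,5.8,0],[-0.3,-0.1,6.3,0],[-0.3,-0.1,6.5,0],[-0.3,-0.1,6.5,0],[-0.3,-0.1,6.5,0]]' 0.18 40
python3 - <<'E'
from h import *
c=snap("wrist","wrist7"); print(bot.get_obs()["contact_force"],meas(c))
xs=np.arange(-.17,-.078,.001)
print(prof(c,[.048,.05,.052],.048,xs).astype(int).tolist());print(prof(c,[.032,.035,.038],.045,xs).astype(int).tolist())
E
```

```text
t: 13.1
eef_pos: [0.5234, 0.0553, 0.044]
tool_rot: [0.0, 0.719, 0.695, 0.0]
contact_force: [0.5, 0.4, -0.7]
gripper_width: 0.412
grasp_force: 0.0
[-0.09627246 -0.31410619  0.77295663] {'rider': array([-0.1668, -0.1664, -0.1666]), 'ptr': array([-0.1018, -0.0944, -0.0981])}
[179, 178, 180, 110, 163, 180, 181, 185, 170, 179, 182, 180, 250, 90, 252, 246, 247, 248, 227, 251, 248, 247, 252, 121, 252, 247, 248, 251, 214, 249, 248, 249, 248, 131, 250, 248, 254, 123, 121, 122, 122, 122, 128, 123, 131, 128, 123, 123, 95, 237, 244, 251, 148, 252, 250, 250, 251, 234, 253, 250, 251, 253, 80, 253, 251, 251, 253, 247, 252, 251, 252, 254, 139, 254, 251, 252, 251, 251, 252, 252, 251, 252, 252, 252, 252, 252, 252, 252, 252, 252, 252, 252, 253]
[43, 42, 42, 43, 42, 39, 45, 42, 42, 41, 42, 42, 42, 43, 42, 43, 44, 44, 44, 44, 42, 45, 44, 44, 45, 47, 44, 46, 45, 45, 46, 43, 41, 42, 43, 43, 43, 43, 44, 41, 45, 44, 44, 45, 44, 47, 50, 46, 49, 46, 47, 51, 61, 61, 62, 61, 64, 60, 48, 49, 50, 51, 51, 52, 52, 51, 53, 53, 105, 246, 243, 243, 243, 242, 243, 253, 63, 56, 57, 56, 55, 58, 59, 56, 55, 58, 57, 58, 58, 56, 57, 57, 58]
```

Close-up confirms it: rider −0.1276 (12 mm long, as stated) and pointer −0.0981, so 29.5 mm to go. Grip the tab.

```bash
sed -i 's/rp<110/rp<170/' h.py; python3 -m jog '[[0,0,0,0],[0,0,0,0],[0,0,0,0],[0,0,0,0],[0,0,0,0],[0,0,0,0],[0,0,0,0]]' 1 40
python3 - <<'E'
from h import *
c=snap("wrist","wrist8"); print(bot.get_obs()["eef_pos"],meas(c),meas(load("wrist7")))
E
```

```text
t: 13.73
eef_pos: [0.5231, 0.0552, 0.0441]
tool_rot: [0.0, 0.719, 0.695, 0.0]
contact_force: [-2.7, -0.5, 5.3]
gripper_width: 0.129
grasp_force: 40.5
[0.52307136 0.05517134 0.04413722] {'rider': array([-0.1334, -0.1216, -0.1275]), 'ptr': array([-0.1018, -0.0946, -0.0982])} {'rider': array([-0.1334, -0.1214, -0.1274]), 'ptr': array([-0.1018, -0.0944, -0.0981])}
```

```bash
python3 -m jog '[[0,-0.3,0,0],[0,-0.6,0,0],[0,-0.9,0,0],[0,-1.2,0,0],[0,-1.5,0,0],[0,-1.8,0,0],[0,-2.1,0,0],[0,-2.4,0,0],[0,-2.6,0,0],[0,-2.7,0,0],[0,-2.7,0,0],[0,-2.7,0,0],[0,-2.7,0,0]]'
python3 - <<'E'
from h import *
c=snap("wrist","wrist9"); o=bot.get_obs();print(o["eef_pos"],o["contact_force"],meas(c))
E
```

```text
t: 14.87
eef_pos: [0.4969, 0.0561, 0.0441]
tool_rot: [0.001, 0.719, 0.695, 0.001]
contact_force: [4.7, -1.6, 6.0]
gripper_width: 0.132
grasp_force: 40.7
[0.49697734 0.05609095 0.04411854] [ 4.81151012 -2.33028168  5.81462842] {'rider': array([-0.1338, -0.122 , -0.1279]), 'ptr': array([-0.1278, -0.1206, -0.1242])}
```

```bash
python3 -m jog '[[0,-0.15,0,0],[0,-0.3,0,0],[0,-0.35,0,0],[0,-0.35,0,0],[0,-0.35,0,0]]'
python3 - <<'E'
from h import *
c=snap("wrist","wrist10"); o=bot.get_obs();print(o["eef_pos"],o["contact_force"],meas(c))
w=load("wrist6")
for n,z in(("w10",c),):
  t=snap("top","top10"); 
  for f in("top6","top10"):
    k=load(f); print(f, meas(k))
a,b=load("wrist8"),c
# dish unmoved?
s6=load("scene6")["pixels"].astype(int); s=snap("scene","scene10")["pixels"].astype(int); print("scene diff dish",np.abs(s-s6)[215:255,283:325].mean(), "bg",np.abs(s-s6)[330:390,250:300].mean())
E
```

```text
t: 15.33
eef_pos: [0.4936, 0.0562, 0.0441]
tool_rot: [0.001, 0.719, 0.695, 0.001]
contact_force: [5.6, -2.1, 4.6]
gripper_width: 0.129
grasp_force: 40.6
[0.49356183 0.05622411 0.04412246] [ 4.86846795 -1.46634977  5.8711321 ] {'rider': array([-0.134, -0.122, -0.128]), 'ptr': array([-0.1312, -0.124 , -0.1276])}
top6 {'rider': array([-0.17  , -0.1256, -0.1478]), 'ptr': array([-0.17 , -0.078, -0.124])}
top10 {'rider': array([-0.17  , -0.1024, -0.1362]), 'ptr': array([-0.17 , -0.078, -0.124])}
scene diff dish 2.68015873015873 bg 0.7874444444444444
```

```bash
python3 -m jog '[[0,-0.02,0,0],[0,-0.02,0,0],[0,-0.02,0,0],[0,-0.02,0,0],[0,-0.02,0,0],[0,-0.02,0,0]]'; python3 -c "
from h import *
print(meas(bot.read_camera('wrist')))
print(bot.hand_in())"
```

```text
t: 15.98
eef_pos: [0.4935, 0.0562, 0.0441]
tool_rot: [0.001, 0.719, 0.695, 0.001]
contact_force: [4.9, -1.1, 5.3]
gripper_width: 0.129
grasp_force: 40.6
{'rider': array([-0.134, -0.122, -0.128]), 'ptr': array([-0.1314, -0.124 , -0.1277])}
the job is handed in; nothing more can be done
None
```

The job is handed in at about 16 s, no verdict returned: the dish was set between the four pins and released (last viewed flat there before the pull; squeeze readings up to about 4.9 N), then the shutter was drawn about 29.5 mm and is held by the tab, with the pointer within about 0.3 mm of the rider.

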